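# Hold a spring clip gaping around the edge of a gloss sample

## Task

Pull the blue drawer well open by its handle, take out the orange spring clip, squeeze its handles so that the jaws gape, and bring it level over the near upright edge of the gloss black sample, about half-way up, so that the edge stands well inside the open jaws and no jaw touches it. Finish while still holding the clip squeezed open there in the gripper, ready for a colleague to tuck a protecting sheet in; do not let it go or let it close on the sample. Do not shift the black sample, and leave the other samples and the things on the bench where they are.

Things in the scene. Friction and masses are not known exactly. Their poses are not given: they have to be found in the camera images.
- cab_drawer0 (a joint): Travel of the drawer in the blue drawer box, m: 0 shut, 0.18 fully out. It slides level along the box's own -x, towards the robot, with about 1 N of friction, and stays where it is left.
- cab: Blue drawer box with one drawer, fixed to the bench, 260 (x) x 300 (y) x 95 mm; origin under its centre, on the bench; its front faces its own -x. The drawer is 215 x 258 mm inside, its floor 22 mm above the bench; its sides reach to 73 mm, its front panel to 84 mm. Its top covers all that has not come out past the front face.
- cab_drawer0_handle (a point): Middle of the drawer's handle: a level steel bar 11 mm thick and 120 mm long (along the box's y), 35 mm in front of the drawer's front (centre line), 57 mm above the bench. Open space above it; the bar can be taken from above with the fingers in front of and behind it. Moves with the drawer.
- clip_mid (a point): Orange spring clip, black tips, about 90 g, loose, lying flat on the drawer floor. The point is on its steel hinge, half-way up its 24 mm height. x runs to the jaw tips, y across the jaws, z up along the hinge; in the drawer the jaws point away from the robot, along the box's +x within 15 degrees. Shut: tips at x = 60 mm, 62 mm over the handle ends at x = -54 mm.
- clip_grip (a point): Where to squeeze the clip: between its two flat handles, at x = -42 mm, half-way up. Squeezing the handles together along the clip's y swings both jaws apart, evenly about the middle. It takes about 5 N at first, 11 N fully open, to a hard stop, so a firmer grip does no harm. Fully squeezed, the handles are parallel, 28 mm over their outsides, from x = -54 to -8 mm.
- clip_jaw (a joint): Opening of the spring clip: angle of each jaw, rad, from 0 (shut by the spring) to 0.34 (handles fully squeezed). Fully open, the jaw tips are 55 mm ahead (+x) of the hinge point and gape about 38 mm, the jaws are 52 mm over their outsides, and the space between them is free from the tips back to 8 mm ahead of the hinge point.
- black_edge (a point): Half-way up the near upright edge of the gloss black sample, 68 mm above the bench. The point's x runs into the panel, away from this edge; y across it, z up. The panel is stiff, 120 (x) x 6 (y) mm, from x = 0 to 120 mm of this point, and reaches from the foot up to 118 mm above the bench.
- sample_black: The gloss black sample: upright panel in a loose wooden foot 110 x 60 x 18 mm, about 0.9 kg in all; origin under the middle of the foot, on the bench, axes as its edge point. It stands in a row with two like samples, in any order, about 125 mm apart.
- sample_oak: Brown wood sample in a like foot, a bystander; origin under the middle of its foot.
- sample_white: White sample in a like foot, a bystander; origin under the middle of its foot.
- cork_block: Cork sanding block 110 x 65 x 35 mm on a flat blue abrasive sheet, a bystander; origin under its centre.
- polish: Black polish bottle with orange label, 68 mm thick, 190 mm tall, standing, a bystander; origin under its centre.
- compound_jar: Low amber jar with steel lid, 72 mm thick, 70 mm tall, a bystander; origin under its centre.
- spat: Steel spatula lying on the bench, a bystander; origin under its middle.
- pad: Black rubber pad 70 x 36 x 16 mm in the drawer, beside the clip on the box's +y side; it may stay there. Origin under its centre.
Mind the look-alikes: they are no part of the job. What is shaped like the sample_black but turquoise is not meant.

How it is judged:
On the way, in this order (a step that is already met when the one before it is completed fails the run):
1. the drawer is pulled well open (value of joint cab_drawer0 above 0.13 m), for 0.1 s.
2. the clip is lifted out of the drawer in the gripper (height (world z) of clip_mid above 0.06 m and contact force between the fingers and clip above 1 N), for 0.2 s.
At the end, for the whole second after the job is handed in: The gripper holds the clip still (over 2 N), jaws at 0.2 rad or more, level within 20 deg, clear of the bench; the black edge is between the jaws, 8 mm or more inside the tips, within 30 mm of half-way up, untouched by the clip; the black sample is upright and within 10 mm of its start (value of joint clip_jaw above 0.2 rad and contact force between the fingers and clip above 2 N and contact force between clip and sample_black below 0.3 N and x of black_edge in the frame of clip_mid between 0.008 and 0.047 m and y of black_edge in the frame of clip_mid between -0.016 and 0.016 m and z of black_edge in the frame of clip_mid between -0.03 and 0.03 m and angle between clip_mid's own z axis and vertical below 0.35 rad and height (world z) of clip_mid above 0.038 m and linear speed of clip below 0.02 m/s and distance of sample_black from where it was at the start of the episode below 0.01 m and angle between sample_black's own z axis and vertical below 0.05 rad); the arm keeps its last pose, push and grip.
It fails at once if the black sample is shifted by over 10 mm (distance of sample_black from where it was at the start of the episode above 0.01 m).
It fails at once if another sample or a thing on the bench is shifted by over 20 mm (distance of any of sample_oak, sample_white, cork_block, polish, compound_jar, spat from where it was at the start of the episode above 0.02 m).
It also fails if it takes over 51 s, if anything falls off the work surface, if the arm or the gripper's body presses on something with over 40 N, if the wrist force passes 120 N, or if a joint passes its speed limit or range.

## Robot

A 6-joint arm with a two-finger parallel gripper is mounted at the origin on the work surface. World frame = base frame: x ahead of the robot, y to its left, z up, the work surface at z = 0. Lengths are in m, angles in rad, forces in N, time in s.
With the tool pointing down it reaches from about 0.4 to 0.825 m from the base axis. Payload 7 kg.
Tool frame: the origin (TCP) lies at the very end of the fingers, on their centre line; the grasp point (between the pads) lies 19 mm behind it; z points along the fingers, y is the line along which they close (so a half turn about z gives the same grasp; the last joint's range is limited). The gripper opens to 88 mm and grips with 3 to 60 N. Pads are 19 mm wide; open, the fingers measure 130 mm over their backs; the gripper's body (78 mm by 193 mm) begins 47 mm behind the grasp point.
Start: joints at [-0.854, 0.359, 0.012, 0, -1.224, -0.288], TCP at [0.281, -0.614, 0.227] pointing down, gripper open.
Joint ranges: [-3.07, 3.07], [-1.43, 2.12], [-1.02, 1.25], [-3.03, 1.67], [-3.05, -0], [-3.03, 3.03]. Speed limits (rad/s): [2.39, 2.39, 3.01, 3.14, 3.14, 3.14].

## Interface

Orientations are given as a unit quaternion [x, y, z, w].
In Python, from station import r gives the robot as it stands.
- The arm moves only by the tool arm_command, never from a script. Its argument "deltas" is one flat list of numbers, 7 for each row, row after row: the gripper's target within -1 to 1 (shut at 1, half-way at 0, fully open at -1), then the shift along the world's x, y, z in m, then the turn, a rotation vector about the world's x, y, z in degrees. In form: [claw, dx, dy, dz, wx, wy, wz, claw, dx, dy, dz, wx, wy, wz, ...]. A call has 1 to 5 rows; each row is the pose to reach, as a shift and turn from the pose commanded when the call began; what a row does not reach only later rows make up. A row lasts 1/10 s, in which the tool goes at most 50 mm and 8.59 degrees, less where a joint would pass 70% of its speed; a pose out of reach is approached as far as the arm can. A call with a gripper value outside its range is refused whole. The fingers move at their own pace and stop on an object; "squeeze" is the grip in N (left out, the last holds). Time passes only in rows, so rows that repeat a pose let the fingers close. It gives the time, the measured TCP pose, the force, the opening and the grip force at its end, in the units of the state.
- r.state(): the state, without advancing time (a new reading comes with each control period).
- r.read_camera(name): name is "scene" or "top" or "wrist"; returns the picture (480x640x3 uint8, red, green, blue); there is no depth.
- r.get_calibration(name): a dict with "fx", "fy", "cx", "cy" (pixels), "k1" (the pictures are not rectified: a ray, as slopes to the right and down, at radius r is drawn at 1 + k1 r^2 times it, then the intrinsics apply), "rvec" (rotation vector, rad) and "tvec" (3), from world to camera coordinates, as OpenCV has them. Camera axes: x right, y down, z forward; pixel columns grow to the right and rows downward; lengths in m; the calibration is good to about 2 mm. A picture is of the moment at which its call begins: read the wrist's pose just before it. get_calibration takes no time and is no camera call; for the wrist camera it gives the pose at the moment of the call.
- r.job_done(): hands the job in; it is judged then, once.
Trained networks look in the newest picture that a camera, given by its name, has taken for a name from the list of things; names that differ only in an ending like _2 or _b are one class to them, and where a whole thing is asked for, a point or a joint stands for the part that bears it (a point fixed in the world has none). Each returns a list of dicts, best first, with "p" (0 to 1); they miss things now and then, are a little off and sometimes report something else, mostly with a low value. They report only what shows in the picture. A call takes as long as a camera call. They do not tell look-alikes from the thing itself.
- r.regions_of(query, camera): "mask" (480x640 bool, what is visible of it) and "pixel" ([column, row] in pixels, amid what is visible of it).
The state is a dict: "time_s": time; "joints": joint angles; "dq": joint speeds; "effort": joint torques, N m; "ee_pos": TCP position; "tcp_rot": TCP orientation; "force": force on the tool from outside, world axes, zero at the start; "moment": the same for the moment, N m; "grip_width": finger opening in m; "gripper_force": force on a finger pad.
Only numpy, scipy, OpenCV 4.12 (cv2) and the standard library are available. Lean on these libraries where they do the work, as an engineer would, in place of code of your own. Each camera call takes 0.05 s, during which the arm holds its last target. There are 200 camera calls.

## Working session

There is one attempt and no reset: what is moved stays moved. The work goes in short steps, Python scripts to look and compute and a tool call to move; the robot and the scene stay as the last step left them, time stands still between calls to the robot, and variables do not carry over. Pictures are saved under pics/ and viewed, at most 10 in all, crops included, and the job is handed in when it is done.

Besides the shell and the picture viewer there is one more tool, called after "Request:" as name(argument=value, ...) on one line, values as JSON. arm_command: Moves the arm, as the interface text tells. Its arguments: {"type":"object","properties":{"deltas":{"type":"array","items":{"type":"number"}},"squeeze":{"type":"number"}},"required":["deltas"]}

```bash
mkdir -p pics
cat > h.py <<'E'
import numpy as np, cv2
from station import r
from scipy.spatial.transform import Rotation as R
def ray(cal,px):
    d=np.array([(px[0]-cal['cx'])/cal['fx'],(px[1]-cal['cy'])/cal['fy']])
    s=d.copy()
    for _ in range(20): s=d/(1+cal['k1']*(s@s))
    M=cv2.Rodrigues(np.array(cal['rvec'],float))[0]; t=np.array(cal['tvec'],float).ravel()
    return -M.T@t, M.T@np.array([s[0],s[1],1.])
def onz(cal,px,z):
    o,d=ray(cal,px); return o+d*(z-o[2])/d[2]
def proj(cal,P):
    M=cv2.Rodrigues(np.array(cal['rvec'],float))[0]; c=M@np.array(P,float)+np.array(cal['tvec'],float).ravel()
    s=c[:2]/c[2]; s=s*(1+cal['k1']*(s@s)); return np.array([cal['fx']*s[0]+cal['cx'],cal['fy']*s[1]+cal['cy']])
def snap(n,f):
    cal=r.get_calibration(n); im=r.read_camera(n); cv2.imwrite('pics/'+f,im[:,:,::-1].copy()); return cal,im
E
python3 - <<'E'
from h import *
ims=[]
for n in ['scene','top']:
    cal,im=snap(n,n+'0.png'); print(n,ray(cal,(320,240)))
    for q in ['cab','cab_drawer0_handle','sample_black','sample_oak','sample_white','polish','compound_jar','cork_block','spat']:
        for d in r.regions_of(q,n)[:3]:
            ys,xs=np.where(d['mask']); print(q,round(d['p'],2),np.round(d['pixel']),xs.min(),xs.max(),ys.min(),ys.max(),np.round(onz(cal,d['pixel'],0),3))
s=r.state();print(s)
E
```

```text
scene (array([1.16173807, 0.49630318, 1.09068789]), array([-0.49103241, -0.33726932, -0.80335787]))
cab_drawer0_handle 0.8 [224. 195.] 172 257 172 239 [ 0.515 -0.258  0.   ]
sample_black 0.95 [290. 287.] 264 315 255 320 [0.648 0.057 0.   ]
sample_black 0.65 [458. 207.] 429 484 181 236 [0.205 0.277 0.   ]
sample_oak 0.83 [392. 341.] 368 411 298 370 [0.635 0.324 0.   ]
sample_white 0.87 [344. 305.] 322 369 266 334 [0.617 0.189 0.   ]
sample_white 0.37 [393. 341.] 368 411 300 370 [0.634 0.327 0.   ]
sample_white 0.32 [507. 266.] 430 536 246 292 [0.305 0.456 0.   ]
polish 0.58 [449. 352.] 426 468 321 383 [0.588 0.44  0.   ]
polish 0.36 [368. 217.] 346 395 198 234 [0.364 0.098 0.   ]
compound_jar 0.66 [267. 341.] 251 285 323 363 [0.788 0.098 0.   ]
cork_block 0.71 [372. 221.] 346 395 198 235 [0.37  0.115 0.   ]
spat 0.68 [509. 270.] 429 534 247 294 [0.312 0.466 0.   ]
top (array([0.36095822, 0.08289083, 0.99329077]), array([ 0.16651937, -0.02161092, -0.98581598]))
cab 0.81 [459. 156.] 384 537 85 234 [ 0.726 -0.256  0.   ]
cab_drawer0_handle 0.94 [459. 210.] 386 532 198 232 [ 0.6   -0.251 
[... 602 characters left out ...]
0, 'joints': array([-8.53935467e-01,  3.58592147e-01,  1.19118415e-02,  2.24184024e-06,
       -1.22409362e+00, -2.88116626e-01]), 'dq': array([-2.23134654e-03,  6.53051455e-06, -5.64927134e-04, -5.32315576e-04,
       -5.73497673e-04,  8.35150126e-04]), 'effort': array([-4.76169078e-06, -5.82396948e+01,  2.93305224e+01,  7.00262949e+00,
        1.25907370e-02,  2.08523443e-05]), 'ee_pos': array([ 0.28060633, -0.61389481,  0.22657189]), 'tcp_rot': array([-2.12734332e-01,  9.77110078e-01, -1.03250309e-05,  4.47107567e-06]), 'force': array([ 0.049615  , -0.16250399, -0.23227538]), 'moment': array([ 0.03994758,  0.01058916, -0.01369892]), 'gripper_force': 0.0, 'grip_width': 0.08757186413351334}
```

View pics/top0.png

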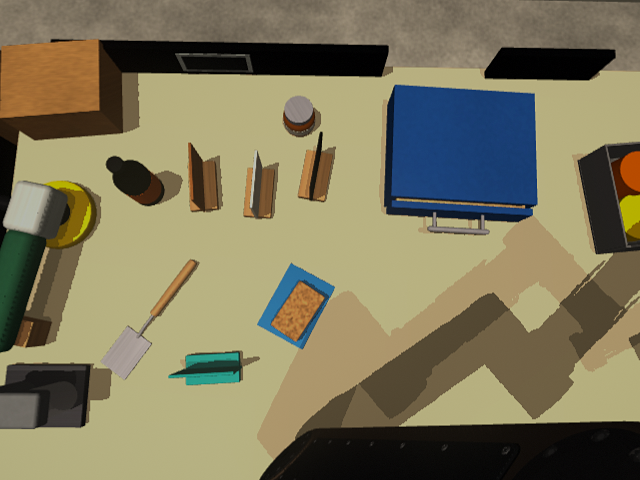

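View pics/scene0.png

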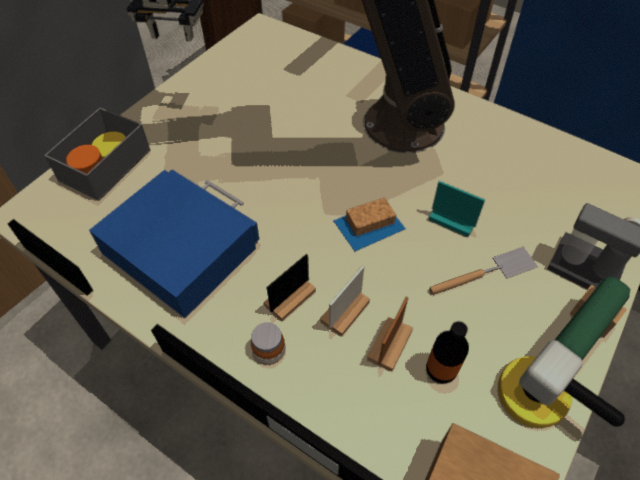

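The top view shows the blue box with its handle bar from about (431,231) to (487,233). The black panel is third in the row: its top edge runs from (322,133) to (314,200). The turquoise look-alike at (212,367) is not the target.

Run:
```python
from h import *
cal,im=snap('top','top1.png')
for n,p,z in [('barL',(430,231),.057),('barR',(488,233),.057),('cabFL',(391,196),.095),('cabFR',(537,205),.095),('cabBL',(394,86),.095),('cabBR',(534,94),.095),('postL',(433,213),.057)]:
    print(n,onz(cal,p,z).round(4))
for d in r.regions_of('cab_drawer0_handle','top')[:2]:
    ys,xs=np.where(d['mask']);print(d['p'],d['pixel'],len(xs),xs.min(),xs.max(),ys.min(),ys.max())
v=im[120:215,290:345].astype(int)
dark=(im.max(2)<45); dark[:120]=0;dark[215:]=0;dark[:,:295]=0;dark[:,345:]=0
ys,xs=np.where(dark)
for y in range(128,206,4):
    k=xs[ys==y]
    print(y,(k.min(),k.max()) if len(k) else None,end=' ')
a=cv2.resize(im[120:215,290:345],None,fx=6,fy=6,interpolation=cv2.INTER_NEAREST)
b=cv2.resize(im[190:245,380:545],None,fx=2.6,fy=6,interpolation=cv2.INTER_NEAREST)
o=np.zeros((570,770,3),np.uint8);o[:570,:330]=a;o[:330,335:335+b.shape[1]]=b[:, :435]
cv2.imwrite('pics/c1.png',o[:,:,::-1])
```

```text
barL [ 0.5405 -0.1683  0.057 ]
barR [ 0.5374 -0.2907  0.057 ]
cabFL [ 0.6049 -0.0808  0.095 ]
cabFR [ 0.5895 -0.3798  0.095 ]
cabBL [ 0.8464 -0.0923  0.095 ]
cabBR [ 0.8332 -0.392   0.095 ]
postL [ 0.5792 -0.176   0.057 ]
0.88 [459.8, 211.6] 2691 387 532 197 233
128 None 132 (np.int64(320), np.int64(321)) 136 (np.int64(319), np.int64(321)) 140 (np.int64(319), np.int64(321)) 144 (np.int64(318), np.int64(321)) 148 (np.int64(317), np.int64(320)) 152 (np.int64(316), np.int64(320)) 156 (np.int64(316), np.int64(319)) 160 (np.int64(315), np.int64(319)) 164 (np.int64(314), np.int64(318)) 168 (np.int64(313), np.int64(317)) 172 (np.int64(313), np.int64(316)) 176 (np.int64(312), np.int64(316)) 180 (np.int64(311), np.int64(315)) 184 (np.int64(311), np.int64(314)) 188 (np.int64(310), np.int64(313)) 192 (np.int64(310), np.int64(313)) 196 (np.int64(310), np.int64(312)) 200 None 204 None
```

View pics/c1.png

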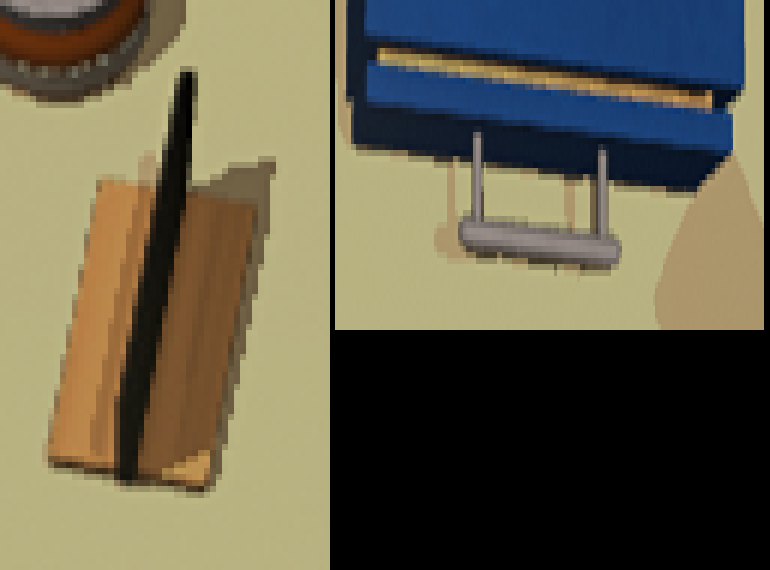

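The bar middle is about (0.541, -0.230) and the box yaw about -2.7°. Measured sizes match: bar 122 mm, box 300 mm. I'll move over the handle with the fingers partly closed, since only 35 mm is free behind the bar.

Request:
arm_command(deltas=[0.5,0.026,0.038,0,0,0,6.3,0.5,0.052,0.076,0,0,0,12.6,0.5,0.078,0.114,0,0,0,18.9,0.5,0.104,0.152,0,0,0,25.2,0.5,0.13,0.19,0,0,0,31.4], squeeze=30)

```text
time_s: 1.6
ee_pos: [0.4114, -0.4224, 0.2268]
tcp_rot: [-0.471, 0.882, -0.0, 0.0]
force: [1.9, -0.5, 0.6]
grip_width: 0.0531
gripper_force: 0.0
```

Request:
arm_command(deltas=[0.5,0.026,0.038,-0.01,0,0,6.3,0.5,0.052,0.076,-0.02,0,0,12.6,0.5,0.078,0.114,-0.03,0,0,18.9,0.5,0.104,0.152,-0.04,0,0,25.2,0.5,0.13,0.194,-0.05,0,0,31.4])

```text
time_s: 2.1
ee_pos: [0.5413, -0.2287, 0.1766]
tcp_rot: [-0.692, 0.722, -0.0, 0.0]
force: [0.1, -0.4, 1.4]
grip_width: 0.0224
gripper_force: 0.0
```

Run:
```python
from h import *
s=r.state();print(s['time_s'],s['ee_pos'],s['grip_width'],R.from_quat(s['tcp_rot']).as_matrix()[:,1])
cal,im=snap('wrist','w0.png')
print(ray(cal,(320,240)))
for d in r.regions_of('cab_drawer0_handle','wrist')[:2]:
    ys,xs=np.where(d['mask']);print(d['p'],d['pixel'],len(xs),xs.min(),xs.max(),ys.min(),ys.max())
for P in [(.5405,-.1683,.057),(.5374,-.2907,.057),s['ee_pos']]: print(proj(cal,P))
```

```text
2.1 [ 0.5413412  -0.22869021  0.17661103] 0.022439631117344958 [-9.99135528e-01  4.15652074e-02 -7.28548070e-04]
(array([ 0.53982724, -0.30132671,  0.33437066]), array([ 0.02660533,  0.27062824, -0.96243658]))
0.97 [274.7, 173.1] 10737 244 330 36 305
[330.52742158 298.62240846]
[328.84385696 158.67872963]
[328.08887173 293.27900716]
```

View pics/w0.png

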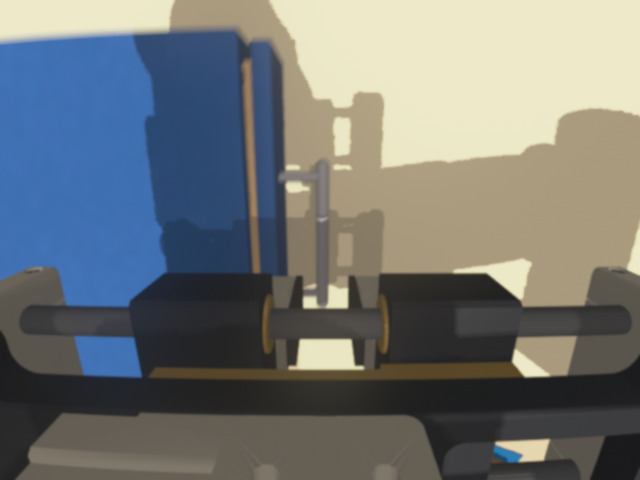

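The wrist view shows the bar running from (324,162) to (322,303), about 5 mm further along +x than the top view gave. I'll correct by 3–4 mm and go down in steps, checking force.

Request:
arm_command(deltas=[0.58,0.0035,0,-0.02,0,0,-0.5,0.58,0.0035,0,-0.05,0,0,-0.5,0.58,0.0035,0,-0.08,0,0,-0.5,0.58,0.0035,0,-0.095,0,0,-0.5,0.58,0.0035,0,-0.105,0,0,-0.5])

```text
time_s: 2.7
ee_pos: [0.5431, -0.2304, 0.0703]
tcp_rot: [-0.687, 0.726, 0.001, -0.001]
force: [-0.6, -0.3, 0.1]
grip_width: 0.0181
gripper_force: 0.0
```

Request:
arm_command(deltas=[0.58,0,0,-0.01,0,0,0,0.58,0,0,-0.02,0,0,0,0.58,0,0,-0.028,0,0,0,1,0,0,-0.028,0,0,0,1,0,0,-0.028,0,0,0])

```text
time_s: 3.2
ee_pos: [0.5437, -0.2302, 0.0435]
tcp_rot: [-0.687, 0.726, 0.0, -0.0]
force: [1.2, -2.1, -6.5]
grip_width: 0.0097
gripper_force: 30.0
```

Request:
arm_command(deltas=[1,-0.01,0.0005,0,0,0,0,1,-0.03,0.0015,0,0,0,0,1,-0.055,0.0025,0,0,0,0,1,-0.08,0.004,0,0,0,0,1,-0.1,0.005,0,0,0,0])

```text
time_s: 3.7
ee_pos: [0.4419, -0.2251, 0.0434]
tcp_rot: [-0.687, 0.726, 0.0, -0.0]
force: [1.5, -1.4, -9.8]
grip_width: 0.0097
gripper_force: 30.0
```

Request:
arm_command(deltas=[1,-0.02,0.001,0,0,0,0,1,-0.04,0.002,0,0,0,0,1,-0.055,0.0025,0,0,0,0,1,-0.062,0.003,0,0,0,0,1,-0.062,0.003,0,0,0,0])

```text
time_s: 4.2
ee_pos: [0.3802, -0.222, 0.0435]
tcp_rot: [-0.687, 0.726, 0.001, -0.0]
force: [-0.5, 0.6, -12.3]
grip_width: 0.0103
gripper_force: 30.0
```

Run:
```python
from h import *
cal,im=snap('top','top2.png')
for q in ['clip_mid','pad','cab_drawer0_handle']:
  for d in r.regions_of(q,'top')[:2]:
    ys,xs=np.where(d['mask']);print(q,d['p'],d['pixel'],len(xs),xs.min(),xs.max(),ys.min(),ys.max(),onz(cal,d['pixel'],.04).round(3))
a=cv2.resize(im[170:330,360:560],None,fx=3.75,fy=3.75,interpolation=cv2.INTER_NEAREST)
cv2.imwrite('pics/c2.png',a[:,:,::-1])
```

```text
clip_mid 0.91 [477.0, 241.2] 491 466 488 217 255 [ 0.523 -0.273  0.04 ]
pad 0.73 [408.6, 222.6] 586 400 419 206 239 [ 0.562 -0.127  0.04 ]
cab_drawer0_handle 0.75 [461.8, 227.4] 6235 390 526 197 262 [ 0.552 -0.242  0.04 ]
```

View pics/c2.png

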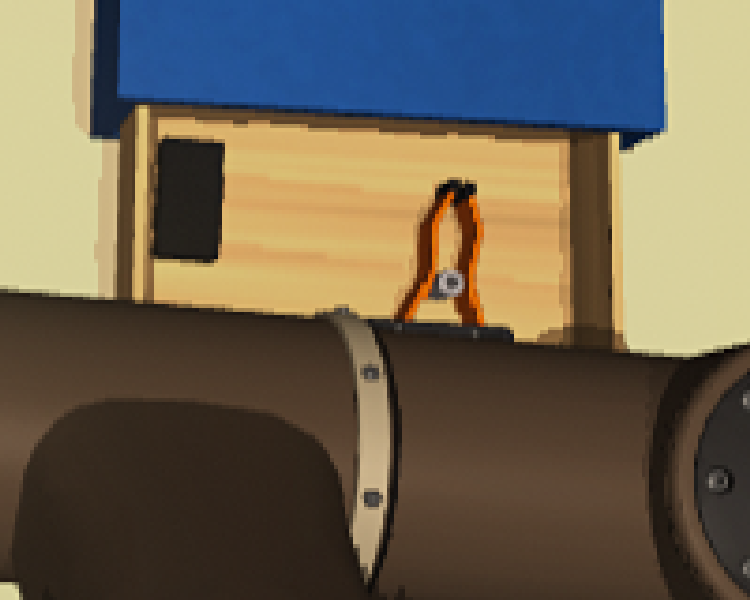

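The drawer is about 0.165 m open. The clip's hinge is at pixel (480,245.5) and its tips near (481.6,221), with the pad well clear at (409,223). I'll release, rise, turn by -90° and look from above the clip.

Request:
arm_command(deltas=[0.58,0,0,0,0,0,0,0.58,0,0,0.005,0,0,0,0.58,0,0,0.045,0,0,0,0.58,0,0,0.09,0,0,0,0.2,0,0,0.135,0,0,0])

```text
time_s: 4.9
ee_pos: [0.3827, -0.2226, 0.1817]
tcp_rot: [-0.688, 0.726, -0.001, 0.0]
force: [1.5, -0.7, -0.4]
grip_width: 0.0225
gripper_force: 0.0
```

Request:
arm_command(deltas=[-1,0.01,0,0.04,0,0,-8,-1,0.02,-0.01,0.07,0,0,-16,-1,0.03,-0.02,0.07,0,0,-24,-1,0.035,-0.03,0.07,0,0,-32,-1,0.04,-0.035,0.07,0,0,-40])

```text
time_s: 5.4
ee_pos: [0.4232, -0.2582, 0.2505]
tcp_rot: [-0.395, 0.919, -0.001, 0.001]
force: [-0.2, 1.2, -0.5]
grip_width: 0.0609
gripper_force: 0.0
```

Request:
arm_command(deltas=[-1,0.01,-0.005,0,0,0,-8,-1,0.02,-0.01,0,0,0,-16,-1,0.03,-0.015,0,0,0,-24,-1,0.04,-0.02,0,0,0,-32,-1,0.05,-0.02,0,0,0,-40])

```text
time_s: 5.9
ee_pos: [0.4732, -0.2781, 0.2503]
tcp_rot: [-0.057, 0.998, -0.001, 0.001]
force: [0.1, 0.5, 0.8]
grip_width: 0.0873
gripper_force: 0.0
```

Request:
arm_command(deltas=[-1,0,0,0,0,0,-8,-1,0,0,0,0,0,-10])

```text
time_s: 6.1
ee_pos: [0.473, -0.2777, 0.25]
tcp_rot: [0.03, 1.0, -0.001, 0.001]
force: [-0.2, 0.2, -0.5]
grip_width: 0.0874
gripper_force: 0.0
```

Run:
```python
from h import *
s=r.state();print(s['time_s'],s['ee_pos'],s['grip_width'],R.from_quat(s['tcp_rot']).as_matrix()[:,1])
calt=r.get_calibration('top'); im=r.read_camera('top')
print('top hinge',onz(calt,(480,245.5),.046),'tips',onz(calt,(481.6,219.5),.046))
cal,im=snap('wrist','w1.png')
for q in ['clip_mid','pad']:
  for d in r.regions_of(q,'wrist')[:2]:
    ys,xs=np.where(d['mask']);print(q,d['p'],d['pixel'],len(xs),xs.min(),xs.max(),ys.min(),ys.max(),onz(cal,d['pixel'],.04).round(3))
```

```text
6.1 [ 0.4730382  -0.27769939  0.25003953] 0.08742565716458196 [ 0.05937057  0.99823543 -0.00107639]
top hinge [ 0.512436   -0.27645002  0.046     ] tips [ 0.56871669 -0.28296027  0.046     ]
clip_mid 0.68 [325.7, 249.1] 1419 307 362 204 299 [ 0.517 -0.28   0.04 ]
pad 0.71 [456.5, 264.4] 1076 435 470 249 291 [ 0.544 -0.129  0.04 ]
```

View pics/w1.png

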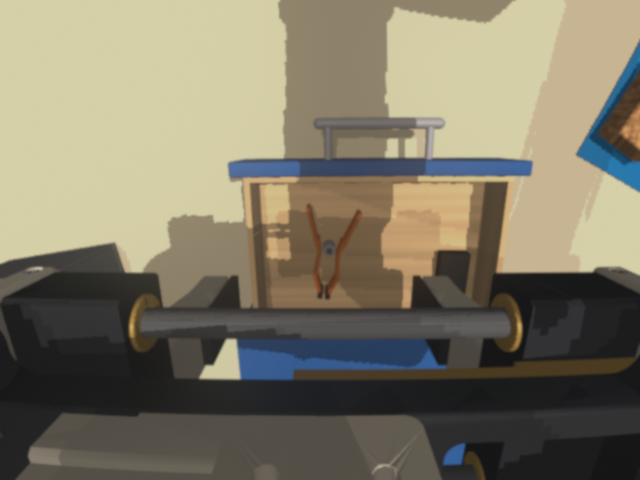

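The wrist view shows the hinge at (329,247), tips at (323,297), and handle ends at (309,206) and (360,212). I'll work out the grip point and yaw.

Run:
```python
from h import *
cal=r.get_calibration('wrist')
f=lambda p:onz(cal,p,.046)
h,t,a,b=f((329,246)),f((323,297)),f((308.5,205)),f((360.5,211))
print(h,t,a,b,np.linalg.norm(a-b),np.linalg.norm(h-t))
m=(a+b)/2; d=t-m; y=np.degrees(np.arctan2(d[1],d[0])); print('yaw',y, 'len',np.linalg.norm(d))
d2=t-h;print('yaw h-t',np.degrees(np.arctan2(d2[1],d2[0])))
n=(b-a);print('yaw handles',np.degrees(np.arctan2(n[1],n[0]))-90)
c=np.cos(np.radians(y));s=np.sin(np.radians(y))
print('grip',h-.042*np.array([c,s,0]),m+.012*np.array([c,s,0]))
```

```text
[ 0.51086795 -0.27519565  0.046     ] [ 0.57273555 -0.28524438  0.046     ] [ 0.4634842  -0.29505108  0.046     ] [ 0.47297774 -0.23907622  0.046     ] 0.056774219320336175 0.06267836780664393
yaw -9.869012409974463 len 0.10607425620335083
yaw h-t -9.225598164253498
yaw handles -9.625975822318338
grip [ 0.46948946 -0.267997    0.046     ] [ 0.48005339 -0.2691204   0.046     ]
```

Request:
arm_command(deltas=[-1,0,0.009,-0.03,0,0,-3,-1,0,0.009,-0.07,0,0,-6.3,-1,0,0.009,-0.11,0,0,-6.3,-1,0,0.009,-0.15,0,0,-6.3,-1,0,0.009,-0.17,0,0,-6.3], squeeze=40)

```text
time_s: 6.8
ee_pos: [0.4705, -0.2678, 0.076]
tcp_rot: [0.082, 0.997, 0.0, -0.001]
force: [-0.7, -0.8, -0.6]
grip_width: 0.0874
gripper_force: 0.0
```

Request:
arm_command(deltas=[-1,0,0,-0.02,0,0,0,-1,0,0,-0.035,0,0,0,-1,0,0,-0.046,0,0,0,-1,0,0,-0.053,0,0,0,-1,0,0,-0.053,0,0,0])

```text
time_s: 7.3
ee_pos: [0.4717, -0.2682, 0.0252]
tcp_rot: [0.082, 0.997, 0.0, -0.0]
force: [-0.5, 0.6, 0.0]
grip_width: 0.0875
gripper_force: 0.0
```

Run:
```python
from h import *
s=r.state();print(s['time_s'],s['ee_pos'],s['grip_width'],s['force'],R.from_quat(s['tcp_rot']).as_matrix()[:,1:])
cal,im=snap('wrist','w2.png')
```

```text
7.3 [ 0.47169747 -0.26818663  0.02517246] 0.08747636838669366 [-0.5215422   0.64229221  0.0080443 ] [[ 1.63527008e-01 -8.81974196e-04]
 [ 9.86538858e-01  1.31560452e-04]
 [-1.44371094e-05 -9.99999602e-01]]
```

View pics/w2.png

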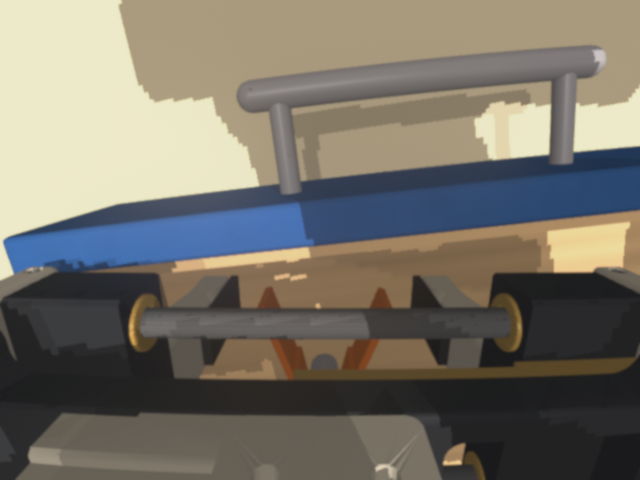

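The clip's handles, at (265,290) and (382,290), sit symmetrically between the open fingers. I'll close and lift.

Request:
arm_command(deltas=[1,0,0,0,0,0,0,1,0,0,0,0,0,0,1,0,0,0,0,0,0,1,0,0,0,0,0,0,1,0,0,0,0,0,0])

```text
time_s: 7.85
ee_pos: [0.4719, -0.2683, 0.026]
tcp_rot: [0.082, 0.997, -0.0, 0.0]
force: [-1.6, -0.0, 2.7]
grip_width: 0.0534
gripper_force: 7.8
```

Request:
arm_command(deltas=[1,0,0,0,0,0,0,1,0,0,0.01,0,0,0,1,0,0,0.03,0,0,0,1,0,0,0.06,0,0,0,1,0,0,0.09,0,0,0])

```text
time_s: 8.35
ee_pos: [0.4714, -0.2681, 0.1167]
tcp_rot: [0.082, 0.997, 0.0, -0.001]
force: [1.0, -0.0, 0.2]
grip_width: 0.0259
gripper_force: 39.9
```

The grip is firm at 40 N and the width shows the handles fully squeezed. I'll rise and hover behind the sample row so the wrist camera can see the black panel from near.

Request:
arm_command(deltas=[1,0,0.01,0.04,0,0,0,1,0.01,0.03,0.085,0,0,0,1,0.03,0.07,0.12,0,0,0,1,0.055,0.11,0.135,0,0,0,1,0.08,0.15,0.135,0,0,0])

```text
time_s: 8.85
ee_pos: [0.5518, -0.1196, 0.2548]
tcp_rot: [0.083, 0.997, 0.0, 0.003]
force: [0.8, -1.7, -1.5]
grip_width: 0.0261
gripper_force: 39.9
```

Request:
arm_command(deltas=[1,0.03,0.037,0,0,0,0,1,0.06,0.075,0,0,0,0,1,0.095,0.11,0,0,0,0,1,0.13,0.145,0,0,0,0,1,0.16,0.18,0,0,0,0])

```text
time_s: 9.35
ee_pos: [0.7114, 0.061, 0.2507]
tcp_rot: [0.082, 0.997, 0.0, -0.0]
force: [1.3, -0.5, -0.2]
grip_width: 0.0268
gripper_force: 39.9
```

Request:
arm_command(deltas=[1,0.02,0.01,0,0,0,0,1,0.02,0.01,0,0,0,0])

```text
time_s: 9.55
ee_pos: [0.7317, 0.0715, 0.2487]
tcp_rot: [0.081, 0.997, -0.0, -0.001]
force: [-0.6, -0.6, -0.6]
grip_width: 0.0265
gripper_force: 39.9
```

Run:
```python
from h import *
s=r.state();print(s['time_s'],s['ee_pos'],s['grip_width'],s['gripper_force'],R.from_quat(s['tcp_rot']).as_matrix()[:,1])
cal,im=snap('wrist','w3.png')
for d in r.regions_of('sample_black','wrist')[:3]:
    ys,xs=np.where(d['mask']);print(d['p'],d['pixel'],len(xs),xs.min(),xs.max(),ys.min(),ys.max(),onz(cal,d['pixel'],.04).round(3))
ct=r.get_calibration('top')
print(onz(ct,(311.5,199.5),.018),onz(ct,(321,131.5),.118))
cs,ims=snap('scene','s3.png')
b=ims[100:340,160:480]; 
o=np.vstack([im[:, :][:480]]);
o2=np.zeros((600,800,3),np.uint8);o2[:360,:480]=cv2.resize(im,(480,360));o2[360:600,:320]=b;o2[0:240,480:800]=ims[100:340,160:480]
cv2.imwrite('pics/c3.png',np.hstack([cv2.resize(im[:300],(480,225)),]) [:,:,::-1])
o=np.zeros((600,640,3),np.uint8);o[:300]=im[:300];o[300:]=cv2.resize(ims[90:320,180:400],None,fx=2.9,fy=1.304)[:300,:640]if 0 else 0
z=cv2.resize(ims[100:300,150:360],None,fx=1.5,fy=1.5);o[300:,:315]=z
cv2.imwrite('pics/c3.png',o[:,:,::-1])
```

```text
9.55 [0.73170241 0.07154925 0.2486849 ] 0.026481980476166123 39.94288444519043 [ 1.61895916e-01  9.86807464e-01 -8.61031181e-04]
0.76 [318.4, 155.8] 5555 292 346 90 231 [0.671 0.074 0.04 ]
[0.61584793 0.0807298  0.018     ] [0.73196383 0.06296123 0.118     ]
```

View pics/c3.png

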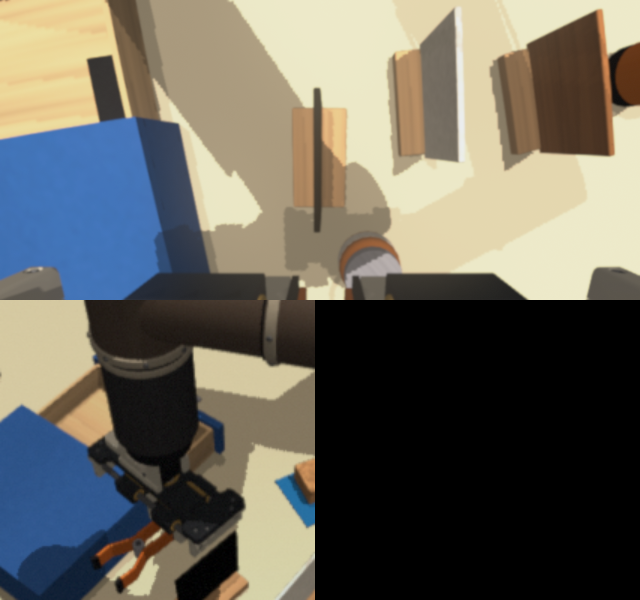

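The wrist view shows the black panel's top edge from (317.5,89) at the near end to (318,231) at the far end, almost in line with the tool. The scene view shows the clip held with its jaws gaping.

Run:
```python
from h import *
cal=r.get_calibration('wrist')
im=cv2.imread('pics/w3.png'); 
for y in (88,90,94,150,200,225,230,232): 
    k=np.where(im[y,300:335].max(1)<60)[0]; print(y,(k.min()+300,k.max()+300) if len(k) else None)
n=onz(cal,(317.5,88.5),.118);f=onz(cal,(318,232),.118);d=f-n
yaw=np.arctan2(d[1],d[0]);print(n,f,np.linalg.norm(d),np.degrees(yaw))
c,s=np.cos(yaw),np.sin(yaw)
print('grip target (hinge = edge-28, grip=-42):',n[:2]-.070*np.array([c,s]))
# clip pitch check from scene pic
st=r.state();T=st['ee_pos'];Rm=R.from_quat(st['tcp_rot']).as_matrix();x=-Rm[:,0] if Rm[0,0]<0 else Rm[:,0]
cs=r.get_calibration('scene');y=Rm[:,1];g=T+np.array([0,0,.009])
h=g+.042*x
for P in (h,h+.055*x+.022*y,h+.055*x-.022*y): 
    p=proj(cs,P);print('crop px',(p-[150,100])*1.5+[0,300])
```

```text
88 None
90 None
94 None
150 None
200 None
225 (np.int64(316), np.int64(317))
230 None
232 None
[0.61496653 0.08202184 0.118     ] [0.73208747 0.06245713 0.118     ] 0.11874380497570892 -9.48352701654727
grip target (hinge = edge-28, grip=-42): [0.54592322 0.09355532]
crop px [144.09288484 542.28647828]
crop px [121.95448923 580.39241109]
crop px [ 98.37913208 558.98126577]
```

The edge sits at (0.615, 0.082) with yaw -9.5°, and the panel measures 119 mm, in agreement with the top view. I'll move back at height, descend in front of the edge, then go straight in.

Request:
arm_command(deltas=[1,-0.03,0.004,0,0,0,0,1,-0.075,0.01,0,0,0,0,1,-0.12,0.016,0,0,0,0,1,-0.165,0.022,0,0,0,0,1,-0.205,0.027,0,0,0,0])

```text
time_s: 10.2
ee_pos: [0.5226, 0.0951, 0.2512]
tcp_rot: [0.083, 0.997, 0.0, 0.0]
force: [1.4, 0.6, 0.2]
grip_width: 0.0262
gripper_force: 39.9
```

Request:
arm_command(deltas=[1,-0.025,0.003,0,0,0,0,1,-0.037,0.0045,-0.02,0,0,-0.2,1,-0.037,0.0045,-0.06,0,0,-0.2,1,-0.037,0.0045,-0.1,0,0,-0.2,1,-0.037,0.0045,-0.13,0,0,-0.2])

```text
time_s: 10.7
ee_pos: [0.4869, 0.0996, 0.1198]
tcp_rot: [0.084, 0.996, 0.0, 0.0]
force: [0.7, -0.3, -1.2]
grip_width: 0.0263
gripper_force: 39.9
```

Request:
arm_command(deltas=[1,0,0,-0.025,0,0,0,1,0,0,-0.043,0,0,0,1,0,0,-0.056,0,0,0,1,0,0,-0.056,0,0,0])

```text
time_s: 11.1
ee_pos: [0.4869, 0.0994, 0.0638]
tcp_rot: [0.085, 0.996, -0.001, -0.001]
force: [-0.5, 0.0, -0.6]
grip_width: 0.0261
gripper_force: 39.9
```

Run:
```python
from h import *
st=r.state();T=st['ee_pos'];print(st['time_s'],T,st['grip_width'],st['gripper_force'])
Rm=R.from_quat(st['tcp_rot']).as_matrix();x=np.cross(Rm[:,1],[0,0,1.]);x*=np.sign(x[0]);print('yaw',np.degrees(np.arctan2(x[1],x[0])))
cs,im=snap('scene','s4.png')
e=np.array([.615,.082,0])
p0=np.array([215,190])
for n,P in [('hinge',T+[0,0,.009]+.042*x),('tip+',T+[0,0,.009]+.097*x+.022*Rm[:,1]),('tip-',T+[0,0,.009]+.097*x-.022*Rm[:,1]),('etop',e+[0,0,.118]),('emid',e+[0,0,.068])]: print(n,(proj(cs,P)-p0)*5)
a=cv2.resize(im[p0[1]:p0[1]+120,p0[0]:p0[0]+150],None,fx=5,fy=5,interpolation=cv2.INTER_CUBIC)
cv2.imwrite('pics/c4.png',a[:,:,::-1])
```

```text
11.1 [0.48689254 0.09937814 0.06375423] 0.02608353378087373 39.94306147098541
yaw -9.701682131256558
hinge [580.3145884  256.56578342]
tip+ [532.28423382 354.46777406]
tip- [463.07277577 299.41113087]
etop [451.99830301 316.73420182]
emid [454.68705365 380.65341145]
```

View pics/c4.png

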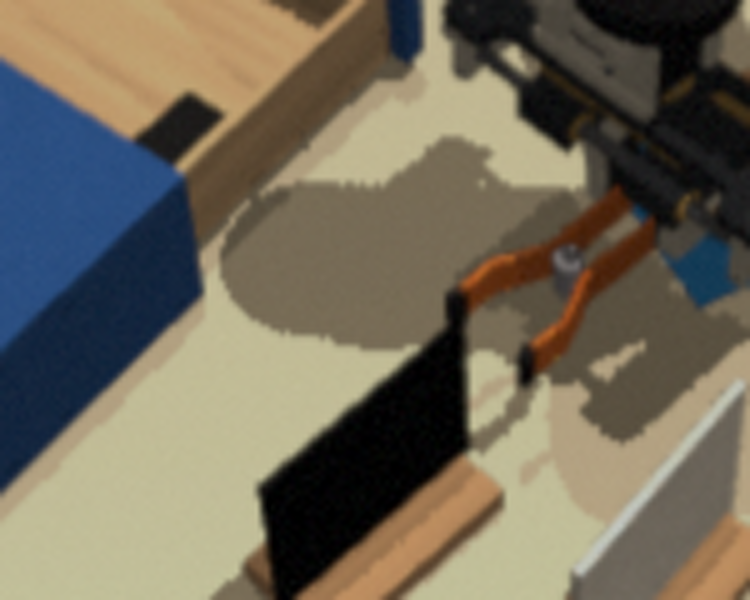

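The scene view shows the clip level and open in front of the edge. The panel's near corner is at crop (463,322), and the tips are at (455,306) and (526,363). The offsets are small: the edge is about 1–2 mm to +y and the clip sits about 6 mm forward in the grip. I'll move in with that correction.

Request:
arm_command(deltas=[1,0.001,0.005,0,0,0,0,1,0.005,0.0045,0,0,0,0,1,0.015,0.003,0,0,0,0,1,0.025,0.001,0,0,0,0,1,0.03,0,0,0,0,0])

```text
time_s: 11.65
ee_pos: [0.5199, 0.1007, 0.0647]
tcp_rot: [0.084, 0.996, 0.0, 0.0]
force: [-1.0, 0.5, -0.7]
grip_width: 0.0265
gripper_force: 39.9
```

Request:
arm_command(deltas=[1,0.01,-0.0017,0,0,0,0,1,0.02,-0.0033,0,0,0,0,1,0.028,-0.0047,0,0,0,0,1,0.03,-0.005,0,0,0,0,1,0.03,-0.005,0,0,0,0])

```text
time_s: 12.15
ee_pos: [0.5485, 0.0956, 0.0642]
tcp_rot: [0.084, 0.996, -0.0, -0.0]
force: [-1.0, 0.4, -1.3]
grip_width: 0.0264
gripper_force: 39.9
```

Run:
```python
from h import *
st=r.state();T=st['ee_pos'];print(st['time_s'],T,st['grip_width'],st['gripper_force'],st['force'])
Rm=R.from_quat(st['tcp_rot']).as_matrix();x=np.cross(Rm[:,1],[0,0,1.]);x*=np.sign(x[0]);print('yaw',np.degrees(np.arctan2(x[1],x[0])))
e=np.array([.6145,.083,.068]);d=e-T;print('edge ahead of hinge',d@x-.042,'lat',d@Rm[:,1])
cs,im=snap('scene','s5.png')
p0=np.array([230,210])
a=cv2.resize(im[p0[1]:p0[1]+110,p0[0]:p0[0]+140],None,fx=5,fy=5,interpolation=cv2.INTER_CUBIC)
a=np.clip(a.astype(float)*1.5+15,0,255).astype(np.uint8)
cv2.imwrite('pics/c5.png',a[:,:,::-1])
```

```text
12.15 [0.54852562 0.09558151 0.06424553] 0.026384013470909642 39.942761063575745 [-0.97327718  0.39020028 -1.30121189]
yaw -9.666641833750335
edge ahead of hinge 0.025150266340858603 lat -0.0013256356933013323
```

View pics/c5.png

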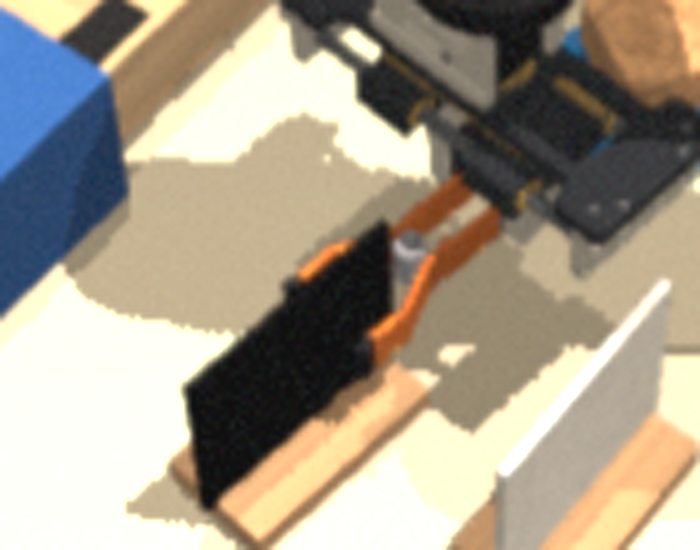

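The jaws straddle the panel, with the hinge at crop (408,255) and the edge line at x ≈ 390. That puts the edge only about 17–19 mm ahead of the hinge, so I'll back off 8 mm to centre it and settle.

Request:
arm_command(deltas=[1,-0.003,0.001,0,0,0,0,1,-0.006,0.002,0,0,0,0,1,-0.008,0.0025,0,0,0,0,1,-0.008,0.0025,0,0,0,0,1,-0.008,0.0025,0,0,0,0])

```text
time_s: 12.7
ee_pos: [0.5403, 0.0985, 0.0647]
tcp_rot: [0.084, 0.996, 0.0, 0.0]
force: [0.5, -0.6, -0.8]
grip_width: 0.0265
gripper_force: 39.9
```

Run:
```python
from h import *
cs,im=snap('scene','s6.png')
st=r.state();print(st['time_s'],st['ee_pos'],st['grip_width'],st['gripper_force'],st['force'])
# sample shift check: dark panel far top corner region vs initial
a=cv2.imread('pics/scene0.png').astype(int);b=im[:,:,::-1].astype(int)
m0=(a.max(2)<40);m1=(b.max(2)<40)
for m in (m0,m1):
    w=m[285:318,264:300]; ys,xs=np.where(w); print(len(xs),xs.min(),ys.max(),xs.mean(),ys.mean())
```

```text
12.75 [0.54037362 0.09841881 0.06464277] 0.026411147187363513 39.94266450405121 [-0.17217756  0.50636112 -0.40597369]
474 3 26 15.337552742616033 8.841772151898734
466 3 26 15.356223175965665 8.746781115879829
```

The sample hasn't moved and there is no contact force. Handing in.

```bash
python3 -c "
from station import r
print(r.job_done())"
```

```text
the job is handed in; nothing more can be done
None
```

The job is handed in: the drawer is open about 0.165 m, and the clip is held squeezed fully open and level, with its jaws clear around the near edge of the black sample about half-way up, and the sample unmoved; the hand-in returned no verdict.

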